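# Close a hinged casting mould and clip it shut

### The arm

A 6-joint arm with a two-finger parallel gripper is mounted at the origin on the work surface. World frame = base frame: x ahead of the robot, y to its left, z up, the work surface at z = 0. Lengths are in mm, angles in degrees, forces in N, time in s.
With the tool pointing down it reaches from about 300 to 850 mm from the base axis. Payload 4.2 kg.
Tool frame: the origin (TCP) lies at the centre of the arm's flange, where the gripper is bolted on; the fingertips stand 191 mm ahead of it and the grasp point (between the pads) lies 172 mm ahead of it; y points along the fingers, x is the direction in which the jaws open and shut, and the axes are right-handed (so a half turn about y gives the same grasp; the last joint's range is limited). The gripper opens to 91 mm and grips with 3 to 60 N. Pads are 32 mm wide; open, the fingers measure 118 mm over their backs; the gripper's body (76 mm by 178 mm) begins 60 mm behind the grasp point.
Start: joints at [71.62, 18.312, 89.639, -0, 72.044, -1.146], TCP at [170.36, 549.181, 404.776] pointing down, gripper open.
Joint ranges: [-177.97, 177.97], [-48.28, 115.42], [12.27, 149.76], [-77.06, 257.06], [2.81, 150.46], [-146.56, 146.56]. Speed limits (degrees/s): [147.25, 147.25, 180, 180, 180, 180].

### API

Orientations are given as [roll, pitch, yaw] about the fixed x, y, z axes, in that order (R = Rz(yaw) Ry(pitch) Rx(roll)).
In Python, from workcell import env gives the robot as it stands.
- The arm moves only by the tool carry_out, never from a script. Its argument "increments" is a list of rows, each a list of 3 entries, a list of its own where there are three numbers: the turn, a rotation vector about the tool's x, y, z in rad, then the shift along the tool's x, y, z in mm, then the closure, from 0 (fully open) to 1 (shut). In form: [[[wx, wy, wz], [dx, dy, dz], claw], ...]. A call has 1 to 10 rows; each row is the pose to reach, as a shift and turn from the pose commanded when the call began, along the tool's axes at that moment; what a row does not reach only later rows make up. A row lasts 1/12 s, in which the tool goes at most 41.7 mm and 7.16 degrees, less where a joint would pass 70% of its speed; a pose out of reach is approached as far as the arm can. A call with a gripper value outside its range is refused whole. The fingers move at their own pace and stop on an object; "force" is the grip in N (left out, the last holds). Time passes only in rows, so rows that repeat a pose let the fingers close. It gives the time, the measured TCP pose, the force and the opening at its end, in the units of the state.
- env.state(): the state, without advancing time (a new reading comes with each control period).
- env.grab_frame(name): name is "scene" or "top"; returns a dict with "frame" (384x512x3 uint8, blue, green, red), "z_map" (384x512 float32, mm along the optical axis (not along the pixel's ray), 0 where there is no reading), "camera_matrix" (3x3 intrinsics, pixels), "k1" (the pictures are not rectified: a ray, as slopes to the right and down, at radius r is drawn at 1 + k1 r^2 times it, then the intrinsics apply), "rvec" (rotation vector, rad) and "tvec" (3), from world to camera coordinates, as OpenCV has them. Camera axes: x right, y down, z forward; pixel columns grow to the right and rows downward; lengths in mm; the calibration is good to about 2 mm. A picture is of the moment at which its call begins.
- env.job_done(): hands the job in, once; it reports no verdict.
The state is a dict: "time_s": time; "qpos": joint angles; "qvel": joint speeds; "effort": joint torques, N m; "ee_pos": TCP position; "ee_rot": TCP orientation; "force": force on the tool from outside, world axes, zero at the start; "torque": the same for the moment, N m; "gripper_width": finger opening in mm.
Only numpy, scipy, OpenCV 4.12 (cv2) and the standard library are available. Lean on these libraries where they do the work, as an engineer would, in place of code of your own. Each camera call takes 0.05 s, during which the arm holds its last target. There are 200 camera calls.

### The job

Swing the open half of the hinged plaster mould shut, and clip the spring clamp from the front over both of its lips, about half-way up, clamp level and pushed fully home, so that the clamp alone keeps the halves closed edge to edge. Go gently: do not shove the mould along the table, and leave the other things where they are.

Things in the scene. Friction and masses are not known exactly. Their poses are not given: they have to be found in the camera images.
- mould: Off-white two-part plaster casting mould, 108 mm high, 3 kg, loose, on a board 190 x 150 x 18 mm. Origin on the table; +x to the hinge (away from the robot), +y to the movable half, z up. The halves meet at y = 0. Fixed half: open box x -70..70, y -45..0 mm; the movable half mirrors it (thin wooden ribs reach y = 50, not solid) on an upright hinge at x = 70, y = 0.
- lip (a point): Middle of the lips' front edge, fixed to the mould: x = -128 mm, y = 0, 63 mm above the table; axes as the mould's. Each half has a flat upright lip 8 mm thick running forward from its front, mould x -128..-70 mm, z 19..107 mm. Shut, the two lips lie face to face, 16 mm thick together (y -8..8 mm).
- shell (a joint): Angle of the movable half (rad): 0 = shut edge to edge on a hard stop; grows as its front swings towards mould +y (limit 0.6). Stiff sprung hinge: 2 N square-on, 120 mm from the hinge, moves it; up to 8 N if the finger also drags along the plaster. It stays where left when open, but pushed shut and let go it springs back ajar to about 0.07 rad (lips about 14 mm apart at the front edge).
- shell_side (a point): Point to push on the outer side of the movable half (moves with it): 120 mm forward of the hinge (mould x = -50 mm when shut), 45 mm out from its meeting face, 88 mm above the table, 20 mm below its top.
- clamp: Dark steel spring clamp like a clothes-peg, 140 mm long, 30 thick, 130 g, on its side. Origin on the pivot axis at its underside, z up. At rest jaws point to +x, handles to -x; this body is the +y arm, so at jaw angle q the middle line lies at -q/2 about z from +x. Pads 45..63 mm ahead of the pivot; the pivot barrel, 14 mm radius, is the throat where a pushed-in edge stops.
- handle (a point): On the +y handle's outer face, 48 mm behind the pivot, mid-thickness. Black handles run 12..78 mm behind the pivot. Grip both about 50 mm behind the pivot: 52 mm wide there at rest (72 mm at the ends), 18 mm wide with parallel sides when fully squeezed. Letting go all at once draws the clamp back 4 to 5 mm, as the handles swing out in the fingers.
- clamp_jaw (a joint): Jaw opening (rad): 0 = shut (pads 2 mm apart), 0.26 = pads 16 mm apart and parallel, 0.72 = fully open against a stop (pads 41 mm apart). A spring shuts it, pressing about 10 N at 16 mm; squeezing the handles opens it, fully with about 18 N on each (grip with 40 N or more to hold it on the stop).
- scraper: Orange-handled scraper, 190 mm long, lying on the table; not to be disturbed.
- jar: Closed glue jar, 72 mm diameter, 100 mm high; not to be disturbed.
- pot: Terracotta cup, 90 mm diameter, 80 mm high; not to be disturbed.
- block: Light wood block 120 x 50 x 45 mm; not to be disturbed.
Mind the look-alikes: they are no part of the job. Of the things that look like the clamp, take the one that is farthest to the robot's left at the start.

How it is judged (in metres and radians):
On the way:
1. the movable half has been swung to the fixed one (within 0.12 rad) (value of joint shell below 0.12 rad), for 0.1 s.
At the end, for the whole second after the job is handed in: Mould shut (under 0.025 rad) and within 20 mm of where it stood; clamp pinching both lips with over 3 N, jaw 0.18 to 0.34 rad, throat within 4 mm of the lips' front edge, pivot within 7 mm of the parting plane, within 20 mm of half-way up, level within 0.2 rad, in line within 0.3 rad; at rest (value of joint shell below 0.025 rad and value of joint clamp_jaw between 0.18 and 0.34 rad and x of clamp in the frame of lip between -0.018 and -0.008 m and y of clamp in the frame of lip between -0.007 and 0.007 m and z of clamp in the frame of lip between -0.035 and 0.005 m and angle between clamp's own z axis and vertical below 0.2 rad and angle between the x axis of clamp and the x axis of mould, either way round below 0.3 rad and contact force between clamp and mould above 3 N and linear speed of each of clamp, mould below 0.02 m/s and distance of mould from where it was at the start of the episode below 0.02 m); the robot touches nothing.
It fails at once if the mould is shoved more than 30 mm (distance of mould from where it was at the start of the episode above 0.03 m).
It fails at once if another thing on the table is moved more than 30 mm (distance of any of scraper, jar, pot, block from where it was at the start of the episode above 0.03 m).
It also fails if it takes over 64 s, if anything falls off the work surface, if the arm or the gripper's body presses on something with over 40 N, if the wrist force passes 120 N, or if a joint passes its speed limit or range.

## Working session

There is one attempt and no reset: what is moved stays moved. The work goes in short steps, Python scripts to look and compute and a tool call to move; the robot and the scene stay as the last step left them, time stands still between calls to the robot, and variables do not carry over. Pictures are saved under pics/ and viewed, about 8 in all and at most 12, crops included, and the job is handed in when it is done.

Besides the shell and the picture viewer there is one more tool, called after "Call:" by a JSON object that holds its "method" and its "body", one argument or row to a line. carry_out: Moves the arm, as the interface text tells. Its arguments: {"type":"object","properties":{"increments":{"type":"array","items":{"type":"array"}},"force":{"type":"number"}},"required":["increments"]}

```bash
ls; mkdir -p pics; cat > h.py <<'E'
import numpy as np, cv2
from workcell import env
def grab(n):
    f=env.grab_frame(n); np.savez('pics/%s.npz'%n,**{k:np.array(v) for k,v in f.items()}); return f
def load(n): return dict(np.load('pics/%s.npz'%n))
def cloud(f):
    K=np.array(f['camera_matrix']);k1=float(f['k1']);h,w=f['z_map'].shape
    u,v=np.meshgrid(np.arange(w),np.arange(h))
    p=cv2.undistortPoints(np.stack([u,v],-1).reshape(-1,1,2).astype(np.float64),K,np.array([k1,0,0,0.])).reshape(h,w,2)
    z=f['z_map'][...,None]; P=np.concatenate([p*z,z],-1)
    R=cv2.Rodrigues(np.array(f['rvec'],float))[0]; t=np.array(f['tvec'],float).ravel()
    W=(P-t)@R; W[f['z_map']==0]=np.nan; return W
E
python3 - <<'E'
from h import *
a=grab('scene');b=grab('top')
cv2.imwrite('pics/s0.png',cv2.resize(a['frame'],(800,600)))
cv2.imwrite('pics/t0.png',cv2.resize(b['frame'],(800,600)))
print(env.state())
for f in(a,b):
    R=cv2.Rodrigues(np.array(f['rvec'],float))[0];print(-R.T@np.array(f['tvec']).ravel(),R[2],f['k1'])
E
```

```text
pics
{'time_s': 0.1, 'qpos': array([ 7.16198909e+01,  1.83470549e+01,  8.96983294e+01,  1.16836159e-03,
        7.20435980e+01, -1.14629137e+00]), 'qvel': array([-0.03448164, -0.06212767, -0.16624507, -0.03007002, -0.05706765,
        0.03976209]), 'effort': array([ 2.38442597e-03, -4.13339496e+01, -2.32509309e+01,  7.30157713e-02,
        4.21810860e-02, -6.35425135e-05]), 'ee_pos': array([170.31056862, 549.0463463 , 404.02073884]), 'ee_rot': array([-8.99971092e+01,  8.89423322e-02,  7.27658235e+01]), 'force': array([ 0.35092372, -0.89233644,  0.10628333]), 'torque': array([-0.01759937, -0.01184902,  0.01911031]), 'gripper_width': 91.05190851632176}
[ 954.32692908 -626.05550503  912.16259127] [-0.36184368  0.57543218 -0.73344868] 0.02345775055751246
[ 354.73177706   17.60501822 1623.98326987] [ 0.13385422  0.01500182 -0.99088748] 0.0009101039727539332
```

View pics/s0.png

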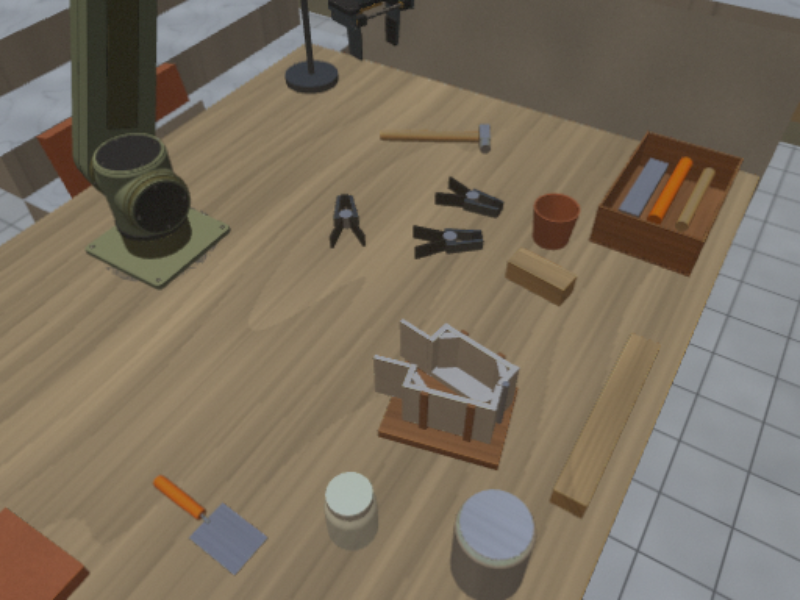

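View pics/t0.png

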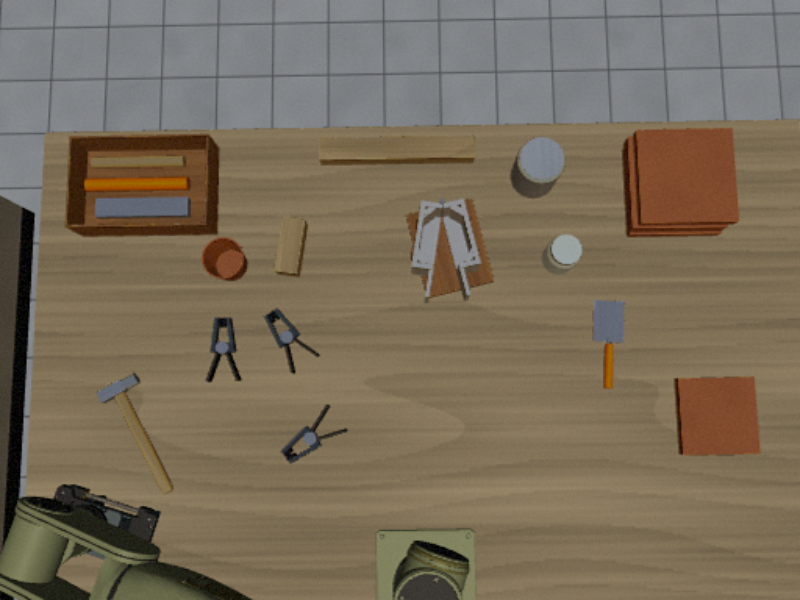

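```bash
python3 - <<'E'
from h import *
a=load('scene');b=load('top');print(a['camera_matrix'][0,0],b['camera_matrix'][0,0])
A=cloud(a);B=cloud(b)
for n,u,v in [('clamp',222,348),('hinge',443,203),('lipR',467,295),('lipL',428,297),('board',490,282),('pot',222,258),('block',290,245),('jar',566,250),('clamp2',288,336),('table',300,500)]:
    print(n,B[int(v*.64),int(u*.64)].round(1))
def rast(P,C,x0,x1,y0,y1,zlo,zhi,s,name):
    m=(P[...,0]>x0)&(P[...,0]<x1)&(P[...,1]>y0)&(P[...,1]<y1)&(P[...,2]>zlo)&(P[...,2]<zhi)
    return P[m],C[m]
for nm,P,C in (('scene',A,a['frame']),('top',B,b['frame'])):
    c=B[int(348*.64),int(222*.64)]
    p,_=rast(P,C,c[0]-90,c[0]+90,c[1]-60,c[1]+60,12,60,1,nm)
    print(nm,'clamp',len(p),p.min(0).round(),p.max(0).round(),np.median(p[:,2]))
    h=B[int(203*.64),int(443*.64)]
    p,_=rast(P,C,h[0]-240,h[0]+40,h[1]-90,h[1]+90,98,118,1,nm)
    print('mould',len(p),p.min(0).round(),p.max(0).round(),np.median(p[:,2]))
fr=b['frame']
c1=cv2.resize(fr[195:250,120:215],None,fx=8,fy=8,interpolation=cv2.INTER_CUBIC)
c2=cv2.resize(fr[122:197,252:322],None,fx=8,fy=8,interpolation=cv2.INTER_CUBIC)
cv2.imwrite('pics/c1.png',c1);cv2.imwrite('pics/c2.png',c2)
E
```

```text
432.5819282844082 481.3075215710264
clamp [489.4 425.2  28.9]
hinge [777.1 -47.  112.2]
lipR [585.1 -91.5 103.5]
lipL [579.6 -11.6 105.2]
board [ 624.9 -149.    16.5]
pot [688.5 436.1   1.8]
block [707.6 280.2  47.6]
jar [ 672.2 -297.9  107.3]
clamp2 [511.1 285.4  26.5]
table [166.2 259.9   4.6]
scene clamp 433 [415. 384.  12.] [553. 456.  34.] 24.69191156463937
mould 1343 [ 579. -124.   98.] [783.  19. 117.] 106.68915460506744
top clamp 371 [417. 389.  12.] [554. 461.  43.] 27.63412294140639
mould 693 [ 580. -121.   98.] [786.  19. 116.] 107.58403233066166
```

View pics/c1.png

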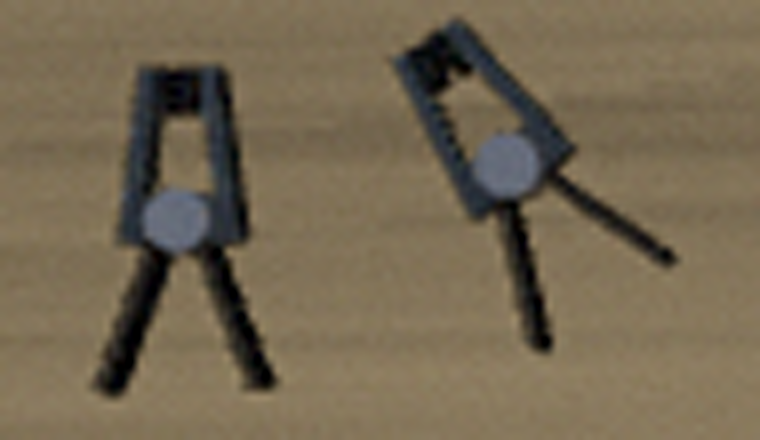

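View pics/c2.png

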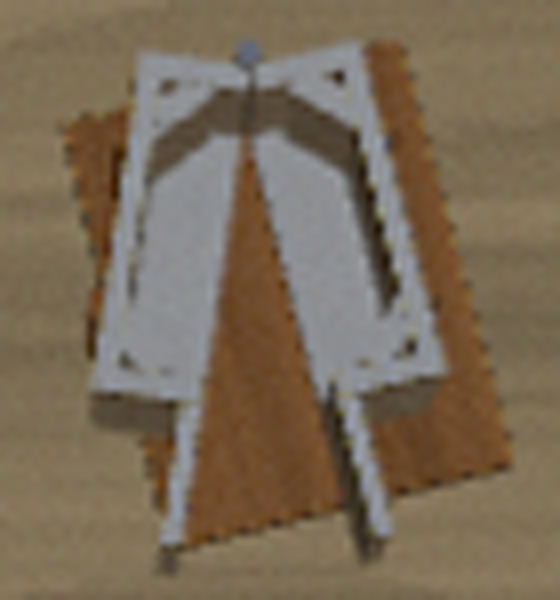

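```bash
cat >> h.py <<'E'
def pix2w(f,uv,z):
    K=np.array(f['camera_matrix']);p=cv2.undistortPoints(np.array([[uv]],float),K,np.array([float(f['k1']),0,0,0.])).ravel()
    R=cv2.Rodrigues(np.array(f['rvec'],float))[0]; t=np.array(f['tvec'],float).ravel()
    c=-R.T@t; d=R.T@np.array([p[0],p[1],1]); return c+d*(z-c[2])/d[2]
E
python3 - <<'E'
from h import *
from scipy.optimize import least_squares
b=load('top');A=cloud(load('scene'));B=cloud(b)
cr=lambda u,v,o:((u+.5)/8-.5+o[0],(v+.5)/8-.5+o[1])
o2=(252,122);o1=(120,195)
F=[((362,45),(70,-45)),((447,375),(-70,-45)),((340,397),(-70,0)),((383,537),(-128,-4))]
M=[((140,52),(70,45)),((92,392),(-70,45)),((200,402),(-70,0)),((172,547),(-128,4))]
Bd=[((512,465),None),((62,125),None)]
def model(p,q,m):
    m=np.array(m,float)
    if q: # open by q: front swings to +y ; rotate by -q about hinge
        c,s=np.cos(-q),np.sin(-q); d=m-[70,0]; m=np.array([70,0])+[c*d[0]-s*d[1],s*d[0]+c*d[1]]
    c,s=np.cos(p[2]),np.sin(p[2]); return np.array([p[0]+c*m[0]-s*m[1],p[1]+s*m[0]+c*m[1]])
WF=[(pix2w(b,cr(*u,o2),108)[:2],m) for u,m in F];WM=[(pix2w(b,cr(*u,o2),108)[:2],m) for u,m in M]
res=lambda x:np.concatenate([w-model(x,0,m) for w,m in WF]+[w-model(x,x[3],m) for w,m in WM])
r=least_squares(res,[680,-70,.2,.4]);print('mould',r.x.round(3));print(r.fun.reshape(-1,2).round(1).tolist())
for u,_ in Bd:
    w=pix2w(b,cr(*u,o2),18)[:2]-r.x[:2];c,s=np.cos(r.x[2]),np.sin(r.x[2]);print('board corner in mould',c*w[0]+s*w[1],-s*w[0]+c*w[1])
x=r.x;print('lip',model(x,0,(-128,0)))
# cloud checks in mould frame
for P in(A,B):
    c,s=np.cos(x[2]),np.sin(x[2]);d=P[...,:2]-x[:2];mx=c*d[...,0]+s*d[...,1];my=-s*d[...,0]+c*d[...,1];z=P[...,2]
    k=(z>100)&(z<114)&(my<-20)&(my>-60)&(abs(mx)<90); print('fixed rim',np.percentile(mx[k],[2,98]).round(1),np.percentile(my[k],[2,98]).round(1),np.median(z[k]))
    k=(z>30)&(z<90)&(my<-20)&(my>-60)&(abs(mx)<60); print('side wall y',np.percentile(my[k],[5,25,50,75]).round(1) if k.sum() else None)
    k=(z>80)&(z<112)&(mx<-85)&(mx>-135)&(my<15)&(my>-30); print('lip',np.percentile(mx[k],2).round(1),np.percentile(my[k],[5,50,95]).round(1))
for n,u,z in [('pivot',(176,220),30),('tipmid',(184,68),30),('h1',(110,387),30),('h2',(262,381),30),('jl',(120,240),30),('jr',(246,240),30)]:
    print(n,pix2w(b,cr(*u,o1),z).round(1))
for P in(A,B):
    k=(P[...,0]>400)&(P[...,0]<570)&(P[...,1]>370)&(P[...,1]<480)&(P[...,2]>20)&(P[...,2]<40);p=P[k]
    for lo,hi in((410,430),(430,450),(450,470),(470,490),(490,510),(510,530),(530,560)):
        q=p[(p[:,0]>lo)&(p[:,0]<hi)]
        if len(q):print(lo,len(q),np.percentile(q[:,1],[3,97]).round(1),q[:,0].max().round(1),np.median(q[:,2]).round(1))
E
```

```text
mould [ 7.06135e+02 -6.32450e+01  2.26000e-01  3.89000e-01]
[[-0.9, -0.6], [-0.8, 0.0], [1.0, -0.9], [-0.1, 0.2], [0.5, 1.0], [-1.0, -0.4], [1.6, 0.9], [-0.3, -0.3]]
board corner in mould -99.64763473436233 -73.75290431170296
board corner in mould 89.04646785179673 75.72478030674031
lip [581.40040302 -91.97286794]
fixed rim [-68.3  67.3] [-50.9 -21.9] 106.90773886945152
side wall y [-51.2 -46.7 -45.3 -44.4]
lip -127.6 [-10.   -8.1  -2.5]
fixed rim [-68.2  68.7] [-48.7 -21.4] 107.58830989978127
side wall y [-34.7 -34.  -29.8 -24.2]
lip -126.8 [-7.3 -2.9  0.4]
pivot [489.1 426.4  30. ]
tipmid [552.8 424.3  30. ]
h1 [420.1 452.4  30. ]
h2 [421.8 389.3  30. ]
jl [481.1 449.6  30. ]
jr [480.4 397.   30. ]
410 27 [386.9 453.9] 429.2 27.2
430 36 [392.2 448.7] 449.7 27.2
450 42 [399.1 442.4] 470.0 26.9
470 56 [398.1 446.7] 490.0 28.0
490 56 [400.1 445.7] 509.5 25.9
510 37 [403.2 446.8] 529.3 24.8
530 55 [404.8 441. ] 552.7 27.1
410 18 [391.5 459.5] 429.7 28.8
430 36 [396.7 454.7] 450.0 27.4
450 35 [402.6 447. ] 469.6 29.6
470 74 [402.2 448.5] 489.9 29.0
490 62 [403.3 449.3] 509.9 27.5
510 32 [406.3 447.5] 529.9 27.2
530 66 [410.2 445.1] 553.4 27.9
```

```bash
cat >> h.py <<'E'
import json,os
from scipy.spatial.transform import Rotation as Ro
MO=np.array([706.1,-63.2,.226])
def cmd():
    if os.path.exists('cmd.json'):
        d=json.load(open('cmd.json'));return np.array(d['p']),Ro.from_quat(d['q'])
    s=env.state();return np.array([170.36,549.181,404.776]),Ro.from_euler('xyz',s['ee_rot'],degrees=True)
def sent(w,d):
    p,R=cmd();p=p+R.apply(d);R=R*Ro.from_rotvec(w);json.dump({'p':p.tolist(),'q':R.as_quat().tolist()},open('cmd.json','w'))
def inc(x,y,z,yaw):
    p,R=cmd();T=Ro.from_euler('xyz',[-90,0,yaw],degrees=True)
    print('w',(R.inv()*T).as_rotvec().round(4).tolist(),'d',R.inv().apply(np.array([x,y,z])-p).round(1).tolist(),'for',np.round([x,y,z,yaw],1))
def m2w(mx,my,q=0):
    c,s=np.cos(-q),np.sin(-q);mx,my=70+c*(mx-70)-s*my,s*(mx-70)+c*my
    c,s=np.cos(MO[2]),np.sin(MO[2]);return MO[0]+c*mx-s*my,MO[1]+s*mx+c*my
E
python3 - <<'E'
from h import *
yw=lambda q:90+np.degrees(.226-q)
x,y=m2w(-50,45+13.5+35,.389);inc(x,y,400,yw(.389));inc(x,y,266,yw(.389))
E
```

```text
w [-0.0002, -0.1378, -0.0015] d [-314.8, 5.2, -621.9] for [671.1  64.2 400.   80.7]
w [-0.0002, -0.1378, -0.0015] d [-314.6, 139.2, -621.9] for [671.1  64.2 266.   80.7]
```

Call:
{"method": "carry_out", "body": {
  "increments": [
    [[0, -0.138, 0], [-157, 0, -311], 1],
    [[0, -0.138, 0], [-157, 0, -311], 1],
    [[0, -0.138, 0], [-157, 0, -311], 1],
    [[0, -0.138, 0], [-157, 0, -311], 1],
    [[0, -0.138, 0], [-157, 0, -311], 1],
    [[0, -0.138, 0], [-157, 0, -311], 1],
    [[0, -0.138, 0], [-157, 0, -311], 1],
    [[0, -0.138, 0], [-157, 0, -311], 1],
    [[0, -0.138, 0], [-157, 0, -311], 1],
    [[0, -0.138, 0], [-157, 0, -311], 1]
  ],
  "force": 20
}}

```text
time_s: 0.93
ee_pos: [423.2, 304.5, 404.3]
ee_rot: [-90.0, 0.1, 80.4]
force: [-0.4, 0.8, -0.0]
gripper_width: 27.6
```

```bash
python3 - <<'E'
from h import *
sent([0,-.138,0],[-157,0,-311]);s=env.state();print(cmd()[0],s['ee_pos'],s['ee_rot'],s['force'],s['time_s'])
x,y=m2w(-50,45+13.5+35,.389);inc(x,y,400,80.7);inc(x,y,266,80.7)
E
```

```text
[450.80221797 342.48795894 405.16221048] [423.17622423 304.52046258 404.30836866] [-9.00348796e+01  7.18514461e-02  8.03944945e+01] [-0.37917518  0.80103232 -0.0398356 ] 0.9333
w [0.0005, 0.1327, -0.0013] d [-271.6, 5.6, -228.4] for [671.1  64.2 400.   80.7]
w [0.0005, 0.1327, -0.0013] d [-271.4, 139.6, -228.4] for [671.1  64.2 266.   80.7]
```

```bash
python3 - <<'E'
from h import *
json.dump({'p':[170.36,549.181,404.776],'q':Ro.from_euler('xyz',[-90,.089,72.766],degrees=True).as_quat().tolist()},open('cmd.json','w'))
sent([0,-.138,0],[-157,0,-311]);print(cmd()[0])
x,y=m2w(-50,45+13.5+35,.389);inc(x,y,400,80.7);inc(x,y,266,80.7)
E
```

```text
[420.88184635 307.08856925 405.01987476]
w [-0.0002, -0.0005, -0.0015] d [-199.1, 5.3, -286.3] for [671.1  64.2 400.   80.7]
w [-0.0002, -0.0005, -0.0015] d [-198.9, 139.3, -286.3] for [671.1  64.2 266.   80.7]
```

Call:
{"method": "carry_out", "body": {
  "increments": [
    [[0, 0, 0], [-199, 0, -286], 1],
    [[0, 0, 0], [-199, 0, -286], 1],
    [[0, 0, 0], [-199, 0, -286], 1],
    [[0, 0, 0], [-199, 0, -286], 1],
    [[0, 0, 0], [-199, 0, -286], 1],
    [[0, 0, 0], [-199, 0, -286], 1],
    [[0, 0, 0], [-199, 0, -286], 1],
    [[0, 0, 0], [-199, 0, -286], 1],
    [[0, 0, 0], [-199, 0, -286], 1],
    [[0, 0, 0], [-199, 40, -286], 1]
  ]
}}

```text
time_s: 1.77
ee_pos: [674.9, 62.4, 371.2]
ee_rot: [-91.0, -0.2, 80.5]
force: [2.7, 0.4, 1.0]
gripper_width: 0.4
```

Call:
{"method": "carry_out", "body": {
  "increments": [
    [[0, 0, 0], [0, 40, 0], 1],
    [[0, 0, 0], [0, 80, 0], 1],
    [[0, 0, 0], [0, 99, 0], 1],
    [[0, 0, 0], [0, 99, 0], 1],
    [[0, 0, 0], [0, 99, 0], 1],
    [[0, 0, 0], [0, 99, 0], 1]
  ]
}}

```text
time_s: 2.27
ee_pos: [671.5, 65.2, 267.6]
ee_rot: [-90.2, -0.1, 80.7]
force: [0.4, 0.3, 0.1]
gripper_width: 0.6
```

```bash
python3 - <<'E'
from h import *
sent([0,0,0],[-199,40,-286]);sent([0,0,0],[0,99,0]);s=env.state();print(cmd()[0],s['ee_pos'],s['ee_rot'],s['force'],s['time_s'])
for g in (8,0):
  x,y=m2w(-50,45+13.5+g,.389);inc(x,y,266,80.7)
for q in (.3,.2,.1,0.05,0,-.02,-.04):
  x,y=m2w(-50,58.5,q);inc(x,y,266,90+np.degrees(.226-q))
f=grab('top');cv2.imwrite('pics/t1.png',cv2.resize(f['frame'][95:215,220:360],None,fx=5,fy=5,interpolation=cv2.INTER_CUBIC))
E
```

```text
[670.78438263  64.16093291 266.26510595] [671.49696351  65.15604039 267.57990087] [-9.01770230e+01 -5.94575005e-02  8.07137984e+01] [0.42714122 0.34197884 0.09441787] 2.2667
w [-0.0002, -0.0005, -0.0015] d [-26.9, 0.3, -0.3] for [666.7  37.6 266.   80.7]
w [-0.0002, -0.0005, -0.0015] d [-34.9, 0.3, -0.3] for [665.4  29.7 266.   80.7]
w [-0.0003, -0.0888, -0.0015] d [-45.8, 0.3, 4.4] for [659.   19.7 266.   85.8]
w [-0.0004, -0.1888, -0.0015] d [-58.5, 0.4, 8.6] for [652.8   7.8 266.   91.5]
w [-0.0004, -0.2888, -0.0015] d [-71.5, 0.4, 11.4] for [647.9  -4.6 266.   97.2]
w [-0.0005, -0.3388, -0.0015] d [-78.1, 0.4, 12.4] for [645.9 -10.9 266.  100.1]
w [-0.0005, -0.3888, -0.0015] d [-84.8, 0.4, 13.0] for [644.3 -17.4 266.  102.9]
w [-0.0005, -0.4088, -0.0015] d [-87.4, 0.4, 13.1] for [643.7 -20.  266.  104.1]
w [-0.0005, -0.4288, -0.0015] d [-90.1, 0.4, 13.2] for [643.2 -22.6 266.  105.2]
```

View pics/t1.png

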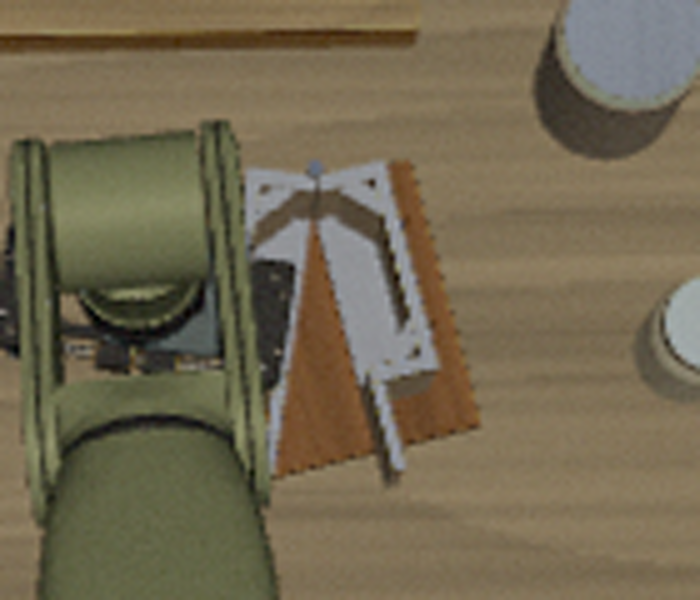

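Call:
{"method": "carry_out", "body": {
  "increments": [
    [[0, 0, 0], [-15, 0, 0], 1],
    [[0, 0, 0], [-25, 0, 0], 1],
    [[0, 0, 0], [-30, 0, 0], 1],
    [[0, 0, 0], [-35, 0, 0], 1],
    [[0, -0.03, 0], [-38.6, 0, 1.5], 1],
    [[0, -0.06, 0], [-42.2, 0, 3], 1],
    [[0, -0.09, 0], [-45.8, 0, 4.4], 1],
    [[0, -0.123, 0], [-50, 0, 6], 1],
    [[0, -0.156, 0], [-54.2, 0, 7.4], 1],
    [[0, -0.189, 0], [-58.5, 0, 8.6], 1]
  ]
}}

```text
time_s: 3.15
ee_pos: [652.9, 7.5, 266.2]
ee_rot: [-90.1, -0.0, 91.6]
force: [0.3, 1.6, 0.3]
gripper_width: 0.4
```

```bash
python3 - <<'E'
from h import *
sent([0,-.189,0],[-58.5,0,8.6]);s=env.state();print(cmd()[0],s['ee_pos'],s['ee_rot'],s['force'],s['time_s'])
for q in (.15,.1,.06,0.03,0,-.02,-.04):
  x,y=m2w(-50,58.5,q);inc(x,y,266,90+np.degrees(.226-q))
E
```

```text
[652.8168935    7.82825235 266.35695025] [652.9116708    7.54153402 266.23053746] [-9.00857074e+01 -4.20406019e-02  9.15591358e+01] [0.30696764 1.62672029 0.28259039] 3.15
w [-0.0005, -0.0498, -0.0015] d [-6.1, 0.4, 2.8] for [650.2   1.7 266.   94.4]
w [-0.0006, -0.0998, -0.0014] d [-12.3, 0.4, 5.2] for [647.9  -4.6 266.   97.2]
w [-0.0006, -0.1398, -0.0014] d [-17.3, 0.4, 7.0] for [646.3  -9.6 266.   99.5]
w [-0.0006, -0.1698, -0.0014] d [-21.1, 0.4, 8.1] for [645.2 -13.5 266.  101.2]
w [-0.0006, -0.1998, -0.0014] d [-25.0, 0.4, 9.2] for [644.3 -17.4 266.  102.9]
w [-0.0007, -0.2198, -0.0014] d [-27.6, 0.4, 9.9] for [643.7 -20.  266.  104.1]
w [-0.0007, -0.2398, -0.0014] d [-30.2, 0.4, 10.4] for [643.2 -22.6 266.  105.2]
```

Force 1.6 N, as expected. Continue to nearly shut.

Call:
{"method": "carry_out", "body": {
  "increments": [
    [[0, -0.03, 0], [-3.6, 0, 1.7], 1],
    [[0, -0.06, 0], [-7.3, 0, 3.3], 1],
    [[0, -0.1, 0], [-12.3, 0, 5.2], 1],
    [[0, -0.12, 0], [-14.8, 0, 6.1], 1],
    [[0, -0.14, 0], [-17.3, 0, 7], 1],
    [[0, -0.155, 0], [-19.2, 0, 7.5], 1],
    [[0, -0.17, 0], [-21.1, 0, 8.1], 1],
    [[0, -0.17, 0], [-21.1, 0, 8.1], 1]
  ]
}}

```text
time_s: 3.82
ee_pos: [645.3, -13.6, 265.9]
ee_rot: [-90.0, 0.0, 101.3]
force: [0.7, 0.6, 0.2]
gripper_width: 0.2
```

Call:
{"method": "carry_out", "body": {
  "increments": [
    [[0, -0.01, 0], [-1, 0, 0], 1],
    [[0, -0.02, 0], [-2, 0, 0], 1],
    [[0, -0.03, 0], [-3, 0, 0], 1]
  ]
}}

```text
time_s: 4.07
ee_pos: [645.4, -16.1, 265.4]
ee_rot: [-89.9, -0.1, 103.0]
force: [-2.3, 0.8, 0.0]
gripper_width: 0.4
```

Call:
{"method": "carry_out", "body": {
  "increments": [
    [[0, 0, 0], [-0.5, 0, 0], 1],
    [[0, 0, 0], [-1, 0, 0], 1],
    [[0, 0, 0], [-1, 0, 0], 1]
  ]
}}

```text
time_s: 4.32
ee_pos: [645.8, -17.1, 265.3]
ee_rot: [-89.9, -0.0, 103.0]
force: [-2.5, 2.3, 0.1]
gripper_width: 0.4
```

Call:
{"method": "carry_out", "body": {
  "increments": [
    [[0, 0, 0], [-1, 0, 0], 1],
    [[0, 0, 0], [-1.5, 0, 0], 1],
    [[0, 0, 0], [-1.5, 0, 0], 1]
  ]
}}

```text
time_s: 4.57
ee_pos: [645.9, -17.7, 265.4]
ee_rot: [-89.9, -0.2, 102.9]
force: [-3.5, 6.1, 0.9]
gripper_width: 0.3
```

Call:
{"method": "carry_out", "body": {
  "increments": [
    [[0, 0, 0], [10, 0, 0], 1],
    [[0, 0, 0], [35, 0, 0], 1],
    [[0, 0, 0], [60, -20, 0], 1],
    [[0, 0, 0], [60, -60, 0], 0],
    [[0, 0, 0], [60, -100, 0], 0],
    [[0, 0, 0], [60, -100, 0], 0]
  ]
}}

```text
time_s: 5.07
ee_pos: [635.0, 40.5, 374.9]
ee_rot: [-91.0, 0.3, 103.0]
force: [1.7, 0.0, 1.2]
gripper_width: 17.7
```

```bash
python3 - <<'E'
from h import *
sent([0,-.17,0],[-21.1,0,8.1]);sent([0,-.03,0],[-3,0,0]);sent([0,0,0],[-1,0,0]);sent([0,0,0],[-1.5,0,0]);sent([0,0,0],[60,-100,0])
s=env.state();print(cmd()[0],s['ee_pos'],s['ee_rot'],s['force'],s['time_s'])
inc(439,423,366,91);inc(439,423,172+23,91)
f=grab('scene')
cv2.imwrite('pics/s1.png',cv2.resize(f['frame'][150:320,210:350],None,fx=3.5,fy=3.5,interpolation=cv2.INTER_CUBIC))
E
```

```text
[633.00709016  39.76421555 366.3188074 ] [634.97363505  40.53041084 374.92839507] [-91.03976811   0.25935372 103.02756401] [1.74535435 0.01883932 1.15250993] 5.0667
w [-0.0006, 0.2088, -0.0014] d [417.0, -0.2, 103.1] for [439 423 366  91]
w [-0.0006, 0.2088, -0.0014] d [417.2, 170.8, 103.0] for [439 423 195  91]
```

Call:
{"method": "carry_out", "body": {
  "increments": [
    [[0, 0.07, 0], [209, 0, 51], 0],
    [[0, 0.14, 0], [209, 0, 51], 0],
    [[0, 0.209, 0], [209, 0, 51], 0],
    [[0, 0.209, 0], [209, 0, 51], 0],
    [[0, 0.209, 0], [417, 0, 103], 0],
    [[0, 0.209, 0], [417, 0, 103], 0],
    [[0, 0.209, 0], [417, 0, 103], 0],
    [[0, 0.209, 0], [417, 0, 103], 0],
    [[0, 0.209, 0], [417, 0, 103], 0],
    [[0, 0.209, 0], [417, 0, 103], 0]
  ]
}}

```text
time_s: 5.95
ee_pos: [443.9, 413.2, 365.0]
ee_rot: [-90.1, 0.0, 91.0]
force: [0.2, -0.0, 0.2]
gripper_width: 88.4
```

```bash
python3 - <<'E'
from h import *
s=env.state();print(s['ee_pos'],s['ee_rot'],s['time_s'],s['gripper_width'],s['force'])
E
```

```text
[443.9016385  413.22871526 364.98639481] [-9.00564475e+01  2.41109096e-02  9.09821518e+01] 5.95 88.39809511732967 [ 0.19172821 -0.01067755  0.20694358]
```

View pics/s1.png

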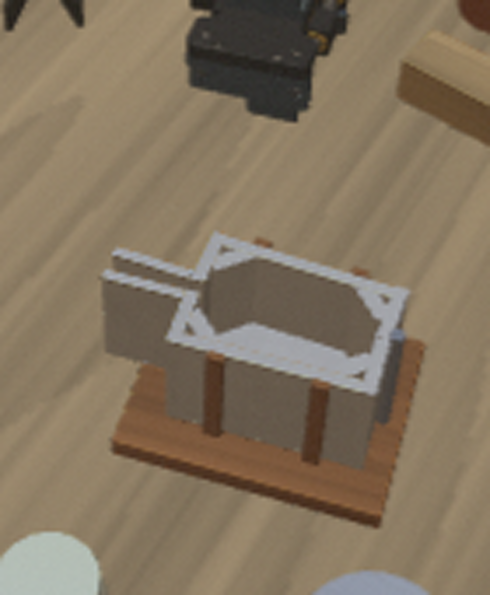

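Call:
{"method": "carry_out", "body": {
  "increments": [
    [[0, 0, 0], [0, 0, 0], 0],
    [[0, 0, 0], [0, 0, 0], 0],
    [[0, 0, 0], [0, 0, 0], 0]
  ]
}}

```text
time_s: 6.2
ee_pos: [445.1, 411.4, 365.0]
ee_rot: [-90.0, 0.1, 91.0]
force: [-0.1, -0.2, -0.2]
gripper_width: 91.2
```

```bash
cat >> h.py <<'E'
def setcmd(p,yaw): json.dump({'p':list(p),'q':Ro.from_euler('xyz',[-90,0,yaw],degrees=True).as_quat().tolist()},open('cmd.json','w'))
E
python3 - <<'E'
from h import *
s=env.state();print(s['ee_pos'],s['ee_rot'],s['time_s'],s['gripper_width'],s['force'])
setcmd(s['ee_pos'],s['ee_rot'][2])
inc(439,423,366,91);inc(439,423,172+23,91)
f=grab('top');cv2.imwrite('pics/t2.png',cv2.resize(f['frame'][120:250,100:330],None,fx=3.4,fy=3.4,interpolation=cv2.INTER_CUBIC))
b=f
cr=lambda u,v,o:((u+.5)/8-.5+o[0],(v+.5)/8-.5+o[1])
E
```

```text
[445.0647685  411.40768163 364.96564591] [-9.00106703e+01  7.73218641e-02  9.10253110e+01] 6.2 91.22165930752747 [-0.14232905 -0.16913402 -0.21079039]
w [0.0, 0.0004, 0.0] d [11.7, -1.0, 5.9] for [439 423 366  91]
w [0.0, 0.0004, 0.0] d [11.7, 170.0, 5.9] for [439 423 195  91]
```

Call:
{"method": "carry_out", "body": {
  "increments": [
    [[0, 0, 0], [11.7, 20, 6], 0],
    [[0, 0, 0], [11.7, 50, 6], 0],
    [[0, 0, 0], [11.7, 80, 6], 0],
    [[0, 0, 0], [11.7, 110, 6], 0],
    [[0, 0, 0], [11.7, 135, 6], 0],
    [[0, 0, 0], [11.7, 155, 6], 0],
    [[0, 0, 0], [11.7, 165, 6], 0],
    [[0, 0, 0], [11.7, 170, 6], 0],
    [[0, 0, 0], [11.7, 170, 6], 0],
    [[0, 0, 0], [11.7, 170, 6], 0]
  ]
}}

```text
time_s: 7.08
ee_pos: [439.6, 423.1, 196.8]
ee_rot: [-90.1, -0.1, 90.9]
force: [-0.5, 0.7, 1.2]
gripper_width: 91.3
```

```bash
python3 - <<'E'
from h import *
sent([0,0,0],[11.7,170,6])
s=env.state();print(cmd()[0],s['ee_pos'],s['ee_rot'],s['time_s'],s['gripper_width'],s['force'])
f=grab('scene');cv2.imwrite('pics/s2.png',cv2.resize(f['frame'][80:190,210:350],None,fx=4.5,fy=4.5,interpolation=cv2.INTER_CUBIC))
E
```

```text
[438.85636823 422.99844373 194.96564591] [439.56028646 423.07580959 196.77278168] [-9.00877615e+01 -7.53021619e-02  9.09306542e+01] 7.0833 91.28435409089289 [-0.51551008  0.65585262  1.24161672]
```

View pics/s2.png

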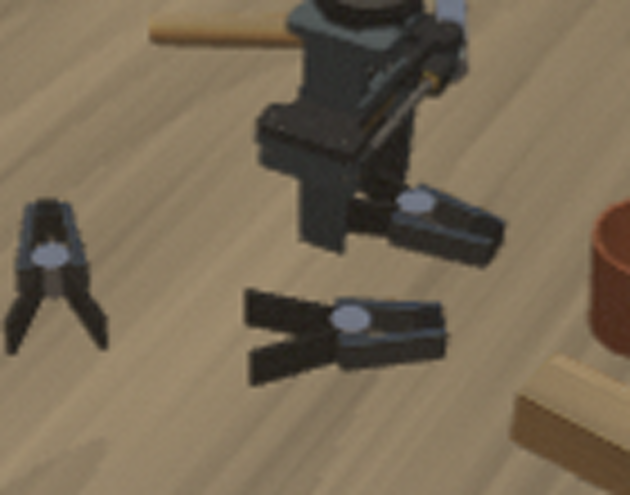

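Call:
{"method": "carry_out", "body": {
  "increments": [
    [[0, 0, 0], [0, 0, 0], 0.4],
    [[0, 0, 0], [0, 0, 0], 0.5],
    [[0, 0, 0], [0, 0, 0], 0.6],
    [[0, 0, 0], [0, 0, 0], 0.7],
    [[0, 0, 0], [0, 0, 0], 0.8],
    [[0, 0, 0], [0, 0, 0], 0.9],
    [[0, 0, 0], [0, 0, 0], 1],
    [[0, 0, 0], [0, 0, 0], 1],
    [[0, 0, 0], [0, 0, 0], 1],
    [[0, 0, 0], [0, 0, 0], 1]
  ],
  "force": 50
}}

```text
time_s: 7.97
ee_pos: [439.0, 423.6, 196.4]
ee_rot: [-90.1, -0.1, 91.0]
force: [-1.1, 1.7, 5.3]
gripper_width: 27.2
```

Call:
{"method": "carry_out", "body": {
  "increments": [
    [[0, 0, 0], [0, -10, 0], 1],
    [[0, 0, 0], [0, -25, 0], 1],
    [[0, 0, 0], [0, -45, 0], 1],
    [[0, 0, 0], [0, -70, 0], 1],
    [[0, 0, 0], [0, -100, 0], 1],
    [[0, 0, 0], [0, -130, 0], 1],
    [[0, 0, 0], [0, -150, 0], 1],
    [[0, 0, 0], [0, -150, 0], 1],
    [[0, 0, 0], [0, -150, 0], 1]
  ]
}}

```text
time_s: 8.72
ee_pos: [438.7, 423.0, 346.5]
ee_rot: [-90.1, -0.0, 91.0]
force: [0.5, -0.8, -2.2]
gripper_width: 17.4
```

```bash
python3 - <<'E'
from h import *
sent([0,0,0],[0,-150,0])
s=env.state();print(cmd()[0],s['ee_pos'],s['ee_rot'],s['time_s'],s['gripper_width'],s['force'])
f=grab('scene');g=grab('top')
a=cv2.resize(f['frame'][40:170,230:360],(520,520),interpolation=cv2.INTER_CUBIC)
B=cloud(f);T=cloud(g);p=s['ee_pos']
for P in(B,T):
    k=(P[...,0]>p[0]+20)&(P[...,0]<p[0]+140)&(abs(P[...,1]-p[1])<60)&(P[...,2]>110)&(P[...,2]<215);q=P[k]
    print(len(q),q.min(0) if len(q) else 0,q.max(0) if len(q) else 0)
cv2.imwrite('pics/s3.png',a)
E
```

```text
[438.85636823 422.99844373 344.96564591] [438.70349119 423.01140078 346.47466686] [-9.00740529e+01 -4.50266396e-02  9.09882105e+01] 8.7167 17.423162480027678 [ 0.5176131  -0.78529853 -2.15300019]
492 [458.94787997 380.36017851 146.26528105] [555.72506216 457.35823207 181.62915911]
286 [482.8559394  383.97854578 148.58973489] [555.11985788 459.81596738 184.09849279]
```

View pics/s3.png

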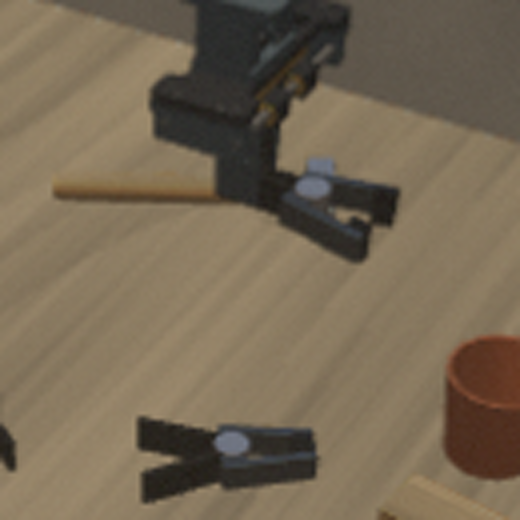

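```bash
python3 - <<'E'
from h import *
f=load('scene');g=load('top')
cr=lambda u,v,s,o:((u+.5)/s-.5+o[0],(v+.5)/s-.5+o[1])
print('rest barrel',pix2w(f,cr(416,202,4.5,(210,80)),30),'now',pix2w(f,cr(314,188,4,(230,40)),180))
cv2.imwrite('pics/t3.png',cv2.resize(g['frame'][175:250,100:200],None,fx=6,fy=6,interpolation=cv2.INTER_CUBIC))
E
```

```text
rest barrel [488.13349452 423.80638593  30.        ] now [498.68004336 417.74120857 180.        ]
```

View pics/t3.png

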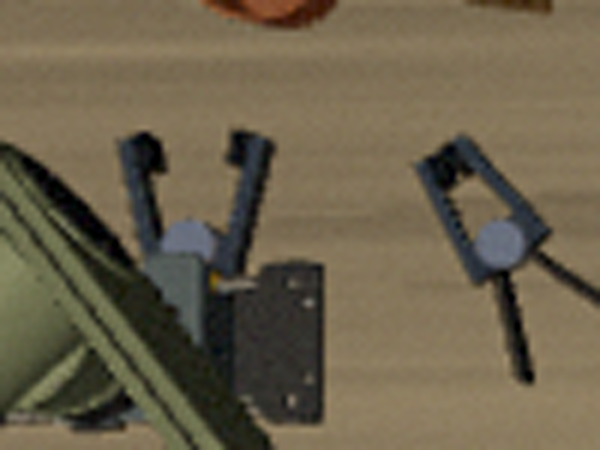

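```bash
python3 - <<'E'
from h import *
g=load('top')
cr=lambda u,v,s,o:((u+.5)/s-.5+o[0],(v+.5)/s-.5+o[1])
for u in ((188,248),(119,142),(273,142)): print(pix2w(g,cr(*u,6,(100,175)),180).round(1))
s=env.state();print(s['ee_pos'])
E
```

```text
[495.5 420.6 180. ]
[549.9 457.  180. ]
[548.8 378.6 180. ]
[438.32896233 422.71924945 344.04370732]
```

```bash
python3 - <<'E'
from h import *
g=load('top');f=load('scene');s=env.state();p=s['ee_pos'];print(p)
cr=lambda u,v,s,o:((u+.5)/s-.5+o[0],(v+.5)/s-.5+o[1])
T=cloud(g);S=cloud(f)
for u in ((323,265),(323,421),(260,342)):
    c=cr(*u,6,(100,175));print(T[int(round(c[1])),int(round(c[0]))-1].round(1),[pix2w(g,c,z).round(1).tolist() for z in (234,250)])
# gripper body -y end in both clouds, arm midline of the jaws by x-slices
for n,P in(('top',T),('scene',S)):
    k=(P[...,2]>225)&(P[...,2]<300)&(abs(P[...,0]-p[0])<60)&(P[...,1]<p[1]-40)&(P[...,1]>p[1]-130)
    q=P[k];print(n,'body',np.percentile(q,[3,97],axis=0).round(1).tolist())
    for lo in (515,525,535,545):
        k=(P[...,2]>165)&(P[...,2]<195)&(P[...,0]>lo)&(P[...,0]<lo+10)&(abs(P[...,1]-420)<60);q=P[k]
        print(lo,len(q),np.percentile(q[:,1],[3,97]).round(1) if len(q) else 0, np.median(q[:,2]) if len(q) else 0)
E
```

```text
[438.32896233 422.71924945 344.04370732]
[476.2 333.  280.1] [[481.1, 339.7, 234.0], [479.6, 336.0, 250.0]]
[404.  335.1 265.5] [[405.8, 338.4, 234.0], [405.2, 334.7, 250.0]]
[440.2 360.8 278.8] [[444.2, 369.6, 234.0], [443.2, 365.5, 250.0]]
top body [[406.5, 332.4, 252.4], [474.2, 372.6, 291.2]]
515 21 [391.  453.6] 174.15104101210738
525 21 [389.7 455.5] 172.88461074697125
535 39 [387.6 456.8] 174.88286320747986
545 38 [385.6 457.3] 174.7938768018107
scene body [[406.6, 329.4, 236.4], [477.3, 376.0, 296.6]]
515 28 [387.9 448.6] 172.92297377724418
525 26 [385.2 451.5] 171.74437984040782
535 40 [384.2 452.1] 173.27478449608407
545 39 [380.8 454. ] 173.65276828814368
```

```bash
python3 - <<'E'
from h import *
g=load('top');f=load('scene')
x=MO
for n,P in(('top',cloud(g)),('scene',cloud(f))):
    c,s=np.cos(x[2]),np.sin(x[2]);d=P[...,:2]-x[:2];mx=c*d[...,0]+s*d[...,1];my=-s*d[...,0]+c*d[...,1];z=P[...,2]
    for a in (-128,-115,-100,-88):
        k=(z>100)&(z<114)&(mx>a)&(mx<a+12)&(abs(my)<45);print(n,a,np.sort(my[k]).round(0))
    k=(z>100)&(z<114)&(my<-20)&(my>-60)&(abs(mx)<90); print('fixed rim',np.percentile(mx[k],[2,98]).round(1),np.percentile(my[k],[2,98]).round(1))
setcmd([438.86,423.0,344.97],91)
X,Y=m2w(-278,7);inc(X,Y,345,104.5);inc(X,Y,245,104.5)
E
```

```text
top -128 [-8. -7. -6. -5. -5. -3. -2. -1. -0. 14. 15. 16. 17. 17. 19. 20. 20.]
top -115 [-8. -7. -6. -5. -5. -4. -4. -2. -0.  0. 12. 13. 14. 15. 16. 17. 18. 19.
 19. 20.]
top -100 [-7. -7. -6. -4. -3. -3. -2. -1. -0. 11. 12. 13. 14. 15. 15. 16. 17. 18.
 19. 19.]
top -88 [-8. -6. -6. -5. -4. -3. -2. -1. -0.  0.  1. 12. 12. 13. 14. 15. 16. 18.
 18. 19.]
fixed rim [-68.4  69.2] [-47.8 -20.9]
scene -128 [-11. -10. -10. -10. -10.  -9.  -9.  -9.  -9.  -9.  -8.  -8.  -8.  -6.
  -6.  -6.  -5.  -5.  -5.  -4.  -4.  -3.  10.  11.  11.  11.  12.  12.
  12.  12.  12.  13.  13.  13.  13.  15.  16.  16.  16.  18.  19.  19.
  19.]
scene -115 [-12. -11. -10.  -9.  -9.  -9.  -8.  -8.  -7.  -7.  -7.  -7.  -6.  -6.
  -4.  -3.  -3.  -3.  -3.  -1.   9.   9.  10.  10.  10.  11.  11.  12.
  12.  12.  13.  13.  13.  13.  15.  15.  16.  16.  16.  17.  17.  18.]
scene -100 [-10.  -9.  -9.  -9.  -8.  -8.  -8.  -7.  -7.  -6.  -6.  -5.  -5.  -5.
  -3.  -3.  -2.  -0.   7.   9.  10.  10.  10.  10.  10.  11.  11.  11.
  11.  12.  12.  14.  15.  16.  16.  17.  18.]
scene -88 [-11. -10. -10. -10. -10.  -9.  -9.  -9.  -9.  -8.  -8.  -7.  -7.  -7.
  -6.  -6.  -5.  -3.  -2.  -2.  -2.   1.   9.   9.   9.   9.   9.  10.
  10.  10.  11.  12.  12.  12.  12.  12.  14.  14.  15.  15.  16.  16.
  16.  16.]
fixed rim [-68.4  67.6] [-50.9 -21.3]
w [-0.0, -0.2356, 0.0] d [-541.5, -0.0, 14.7] for [ 433.6 -118.7  345.   104.5]
w [-0.0, -0.2356, 0.0] d [-541.5, 100.0, 14.7] for [ 433.6 -118.7  245.   104.5]
```

Call:
{"method": "carry_out", "body": {
  "increments": [
    [[0, -0.05, 0], [-20, 0, 1], 1],
    [[0, -0.1, 0], [-50, 0, 2], 1],
    [[0, -0.15, 0], [-80, 0, 3], 1],
    [[0, -0.2, 0], [-115, 0, 4], 1],
    [[0, -0.236, 0], [-150, 0, 5], 1],
    [[0, -0.236, 0], [-185, 0, 6], 1],
    [[0, -0.236, 0], [-220, 0, 7], 1],
    [[0, -0.236, 0], [-255, 0, 8], 1],
    [[0, -0.236, 0], [-290, 0, 9], 1],
    [[0, -0.236, 0], [-300, 0, 10], 1]
  ]
}}

```text
time_s: 9.65
ee_pos: [432.7, 119.6, 343.9]
ee_rot: [-89.7, 0.1, 104.4]
force: [-1.0, -0.3, -1.5]
gripper_width: 17.4
```

```bash
python3 - <<'E'
from h import *
sent([0,-.236,0],[-300,0,10]);s=env.state();print(cmd()[0],s['ee_pos'],s['ee_rot'],s['gripper_width'])
X,Y=m2w(-278,7);inc(X,Y,345,104.5);inc(X,Y,245,104.5)
E
```

```text
[434.09724498 122.87116739 344.97      ] [432.71058537 119.56724373 343.90509324] [-89.67747298   0.10919931 104.36200632] 17.38342707538326
w [-0.0, 0.0004, 0.0] d [-233.7, -0.0, 61.0] for [ 433.6 -118.7  345.   104.5]
w [-0.0, 0.0004, 0.0] d [-233.7, 100.0, 61.0] for [ 433.6 -118.7  245.   104.5]
```

Call:
{"method": "carry_out", "body": {
  "increments": [
    [[0, 0, 0], [-30, 0, 8], 1],
    [[0, 0, 0], [-65, 0, 17], 1],
    [[0, 0, 0], [-100, 0, 26], 1],
    [[0, 0, 0], [-135, 0, 35], 1],
    [[0, 0, 0], [-170, 0, 44], 1],
    [[0, 0, 0], [-200, 0, 52], 1],
    [[0, 0, 0], [-225, 0, 59], 1],
    [[0, 0, 0], [-234, 30, 61], 1],
    [[0, 0, 0], [-234, 60, 61], 1],
    [[0, 0, 0], [-234, 85, 61], 1]
  ]
}}

```text
time_s: 10.48
ee_pos: [432.7, -119.2, 258.2]
ee_rot: [-89.8, -0.1, 104.4]
force: [0.7, 1.0, -2.4]
gripper_width: 17.3
```

Call:
{"method": "carry_out", "body": {
  "increments": [
    [[0, 0, 0], [0, 10, 0], 1],
    [[0, 0, 0], [0, 15, 0], 1],
    [[0, 0, 0], [0, 15, 0], 1],
    [[0, 0, 0], [0, 15, 0], 1]
  ]
}}

```text
time_s: 10.82
ee_pos: [433.7, -118.6, 245.5]
ee_rot: [-90.0, -0.0, 104.5]
force: [-0.0, 1.0, -1.8]
gripper_width: 17.0
```

```bash
python3 - <<'E'
from h import *
sent([0,0,0],[-234,85,61]);sent([0,0,0],[0,15,0]);s=env.state();print(cmd()[0],s['ee_pos'],s['ee_rot'],s['gripper_width'],s['force'])
g=grab('top');f=grab('scene')
x=MO
for n,P in(('top',cloud(g)),('scene',cloud(f))):
    c,s=np.cos(x[2]),np.sin(x[2]);d=P[...,:2]-x[:2];mx=c*d[...,0]+s*d[...,1];my=-s*d[...,0]+c*d[...,1];z=P[...,2]
    for a in (-215,-205,-195,-185,-175,-165,-155,-145):
        k=(z>45)&(z<95)&(mx>a)&(mx<a+10)&(abs(my-7)<60)
        if k.sum():print(n,a,k.sum(),np.percentile(my[k],[3,97]).round(1),np.percentile(my[k],[3,97]).mean().round(1),np.percentile(z[k],[5,50,95]).round(0))
    k=(z>100)&(z<114)&(mx>-130)&(mx<-80)&(abs(my)<30);print('lips',np.percentile(my[k],[2,98]).round(1),np.percentile(mx[k],2))
I=cv2.resize(g['frame'][130:230,260:340],(480,600),interpolation=cv2.INTER_CUBIC)
cv2.imwrite('pics/t4.png',I)
E
```

```text
[ 433.72118463 -118.94872133  244.97      ] [ 433.71258359 -118.55083145  245.53748593] [-8.99724453e+01 -2.32057864e-02  1.04527262e+02] 17.015901341184147 [-0.01529888  0.98821247 -1.76926027]
top -215 9 [27.6 35.2] 31.4 [71. 77. 81.]
top -205 13 [-21.   39.1] 9.1 [63. 74. 79.]
top -195 21 [-23.   41.9] 9.5 [65. 74. 80.]
top -185 29 [-24.5  44.3] 9.9 [60. 76. 81.]
top -175 39 [-27.5  45.9] 9.2 [66. 72. 80.]
top -165 10 [-25.6  37. ] 5.7 [66. 76. 80.]
lips [-7.7 20.2] -126.40372719674629
scene -215 109 [-22.2  30.3] 4.1 [54. 71. 78.]
scene -205 63 [-25.   34.3] 4.7 [52. 69. 76.]
scene -195 60 [-27.3  37.1] 4.9 [54. 69. 77.]
scene -185 73 [-29.1  39.1] 5.0 [52. 72. 77.]
scene -175 92 [-31.   43.6] 6.3 [51. 73. 79.]
scene -165 37 [-30.5  30.6] 0.1 [53. 64. 76.]
lips [-10.3  18.1] -126.92466293564152
```

View pics/t4.png

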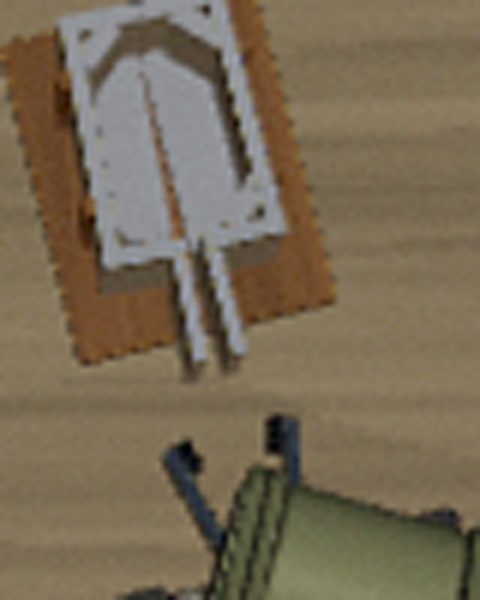

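```bash
python3 - <<'E'
from h import *
for mx,my in ((-248,5.5),(-218,5.5),(-205,5),(-199,5),(-195,5)):
    X,Y=m2w(mx,my);inc(X,Y,245,104)
E
```

```text
w [-0.0, 0.0091, 0.0] d [-2.0, -0.0, -29.9] for [ 463.2 -113.4  245.   104. ]
w [-0.0, 0.0091, 0.0] d [-2.8, -0.0, -59.9] for [ 492.4 -106.7  245.   104. ]
w [-0.0, 0.0091, 0.0] d [-3.7, -0.0, -72.9] for [ 505.2 -104.3  245.   104. ]
w [-0.0, 0.0091, 0.0] d [-3.9, -0.0, -78.9] for [ 511.  -102.9  245.   104. ]
w [-0.0, 0.0091, 0.0] d [-4.0, -0.0, -82.9] for [ 514.9 -102.   245.   104. ]
```

Call:
{"method": "carry_out", "body": {
  "increments": [
    [[0, 0, 0], [-1.5, 0, -5], 1],
    [[0, 0, 0], [-2, 0, -12], 1],
    [[0, 0, 0], [-2, 0, -20], 1],
    [[0, 0, 0], [-2, 0, -28], 1],
    [[0, 0, 0], [-2.3, 0, -35], 1],
    [[0, 0, 0], [-2.5, 0, -42], 1],
    [[0, 0, 0], [-2.7, 0, -49], 1],
    [[0, 0, 0], [-2.8, 0, -55], 1],
    [[0, 0, 0], [-2.8, 0, -60], 1],
    [[0, 0, 0], [-2.8, 0, -60], 1]
  ]
}}

```text
time_s: 11.75
ee_pos: [493.3, -106.2, 245.7]
ee_rot: [-90.1, 0.0, 104.5]
force: [-0.5, -0.0, -1.7]
gripper_width: 16.8
```

Call:
{"method": "carry_out", "body": {
  "increments": [
    [[0, 0, 0], [-0.3, 0, -4], 1],
    [[0, 0, 0], [-0.6, 0, -8], 1],
    [[0, 0, 0], [-0.8, 0, -12], 1],
    [[0, 0, 0], [-1, 0, -14], 1],
    [[0, 0, 0], [-1, 0, -14], 1]
  ]
}}

```text
time_s: 12.17
ee_pos: [506.6, -103.8, 245.8]
ee_rot: [-90.0, 0.0, 104.5]
force: [0.8, -0.6, -1.1]
gripper_width: 17.1
```

Call:
{"method": "carry_out", "body": {
  "increments": [
    [[0, 0, 0], [0, 0, -1], 1],
    [[0, 0, 0], [0, 0, -2], 1],
    [[0, 0, 0], [0, 0, -2], 1]
  ]
}}

```text
time_s: 12.42
ee_pos: [508.1, -103.4, 245.8]
ee_rot: [-90.0, -0.0, 104.5]
force: [-0.4, -0.2, -1.6]
gripper_width: 17.3
```

Call:
{"method": "carry_out", "body": {
  "increments": [
    [[0, 0, 0], [0, 0, -1], 1],
    [[0, 0, 0], [0, 0, -2], 1],
    [[0, 0, 0], [0, 0, -2], 1]
  ]
}}

```text
time_s: 12.67
ee_pos: [510.1, -102.9, 245.8]
ee_rot: [-90.0, 0.0, 104.5]
force: [-0.0, -0.8, -0.9]
gripper_width: 17.4
```

Call:
{"method": "carry_out", "body": {
  "increments": [
    [[0, 0, 0], [0, 0, -1], 1],
    [[0, 0, 0], [0, 0, -2], 1],
    [[0, 0, 0], [0, 0, -2], 1]
  ]
}}

```text
time_s: 12.92
ee_pos: [512.0, -102.3, 245.7]
ee_rot: [-90.0, -0.0, 104.5]
force: [-0.8, 0.2, -1.6]
gripper_width: 16.9
```

Call:
{"method": "carry_out", "body": {
  "increments": [
    [[0, 0, 0], [0, 0, -1], 1],
    [[0, 0, 0], [0, 0, -1.5], 1],
    [[0, 0, 0], [0, 0, -1.5], 1]
  ]
}}

```text
time_s: 13.17
ee_pos: [512.8, -101.9, 245.5]
ee_rot: [-89.9, -0.0, 104.5]
force: [-3.5, -0.0, -0.2]
gripper_width: 16.9
```

Call:
{"method": "carry_out", "body": {
  "increments": [
    [[0, 0, 0], [-0.4, 0, -0.2], 0.8],
    [[0, 0, 0], [-0.7, 0, -0.4], 0.78],
    [[0, 0, 0], [-1, 0, -0.6], 0.76],
    [[0, 0, 0], [-1.4, 0, -0.8], 0.74],
    [[0, 0, 0], [-1.4, 0, -0.8], 0.74]
  ]
}}

```text
time_s: 13.58
ee_pos: [513.8, -102.9, 245.4]
ee_rot: [-89.9, -0.1, 104.5]
force: [-4.2, 1.0, -0.5]
gripper_width: 24.0
```

Call:
{"method": "carry_out", "body": {
  "increments": [
    [[0, 0, 0], [-0.4, 0, -0.2], 0.72],
    [[0, 0, 0], [-0.8, 0, -0.4], 0.7],
    [[0, 0, 0], [-1.2, 0, -0.6], 0.68],
    [[0, 0, 0], [-1.2, 0, -0.6], 0.68]
  ]
}}

```text
time_s: 13.92
ee_pos: [514.4, -103.7, 245.2]
ee_rot: [-89.8, -0.1, 104.5]
force: [-5.9, 2.6, 0.4]
gripper_width: 29.0
```

Call:
{"method": "carry_out", "body": {
  "increments": [
    [[0, 0, 0], [-0.4, 0, -0.1], 0.66],
    [[0, 0, 0], [-0.8, 0, -0.2], 0.64],
    [[0, 0, 0], [-1.2, 0, -0.3], 0.62],
    [[0, 0, 0], [-1.2, 0, -0.3], 0.62]
  ]
}}

```text
time_s: 14.25
ee_pos: [514.9, -104.8, 245.1]
ee_rot: [-89.8, -0.1, 104.5]
force: [-5.2, 2.1, -1.3]
gripper_width: 34.5
```

Call:
{"method": "carry_out", "body": {
  "increments": [
    [[0, 0, 0], [-0.4, 0, -0.1], 0.61],
    [[0, 0, 0], [-0.8, 0, -0.2], 0.6],
    [[0, 0, 0], [-1.2, 0, -0.3], 0.59],
    [[0, 0, 0], [-1.2, 0, -0.3], 0.58],
    [[0, 0, 0], [-1.2, 0, -0.3], 0.58]
  ]
}}

```text
time_s: 14.67
ee_pos: [515.4, -106.0, 245.1]
ee_rot: [-89.8, -0.1, 104.5]
force: [-6.6, 1.0, -0.8]
gripper_width: 38.0
```

```bash
python3 - <<'E'
from h import *
s=env.state();print(s['ee_pos'],s['ee_rot'],s['gripper_width'],s['force'])
g=grab('top');f=grab('scene')
x=MO
for n,P in(('top',cloud(g)),('scene',cloud(f))):
    c,s=np.cos(x[2]),np.sin(x[2]);d=P[...,:2]-x[:2];mx=c*d[...,0]+s*d[...,1];my=-s*d[...,0]+c*d[...,1];z=P[...,2]
    k=(z>100)&(z<114)&(mx>-130)&(mx<-80)&(abs(my)<30);print('lips',np.percentile(my[k],[2,98]).round(1),np.percentile(mx[k],2))
    k=(z>100)&(z<114)&(my<-20)&(my>-60)&(abs(mx)<90); print('fixed rim',np.percentile(mx[k],[2,98]).round(1),np.percentile(my[k],[2,98]).round(1))
cv2.imwrite('pics/s5.png',cv2.resize(f['frame'][170:300,200:340],(700,600),interpolation=cv2.INTER_CUBIC))
E
```

```text
[ 515.42167255 -106.01439076  245.08904817] [-89.78263636  -0.13002727 104.50004854] 38.008466659753395 [-6.61153409  1.00173027 -0.79431461]
lips [-6.7 15.6] -100.25919688757901
fixed rim [-68.1  69.2] [-48.  -21.1]
lips [-10.4  14.9] -127.65876952689372
fixed rim [-68.8  67.3] [-51.4 -21.8]
```

View pics/s5.png

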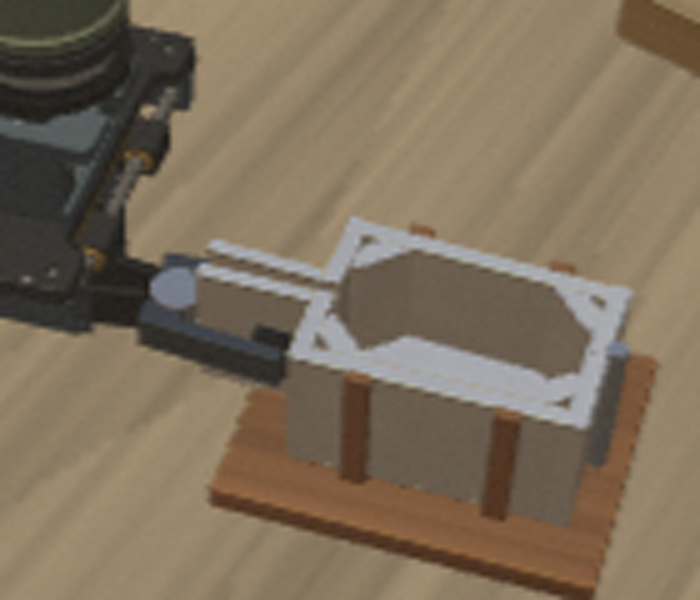

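Call:
{"method": "carry_out", "body": {
  "increments": [
    [[0, 0, 0], [-0.2, 0, -0.1], 0.565],
    [[0, 0, 0], [-0.4, 0, -0.2], 0.55],
    [[0, 0, 0], [-0.6, 0, -0.3], 0.535],
    [[0, 0, 0], [-0.8, 0, -0.3], 0.52],
    [[0, 0, 0], [-0.8, 0, -0.3], 0.52]
  ]
}}

```text
time_s: 15.18
ee_pos: [516.1, -107.0, 245.2]
ee_rot: [-89.8, -0.1, 104.5]
force: [-6.9, -0.3, -0.9]
gripper_width: 43.4
```

```bash
cat > chk.py <<'E'
from h import *
s=env.state();print(s['ee_pos'],s['gripper_width'],s['force'])
g=grab('top');f=grab('scene')
x=MO
for n,P in(('top',cloud(g)),('scene',cloud(f))):
    c,s=np.cos(x[2]),np.sin(x[2]);d=P[...,:2]-x[:2];mx=c*d[...,0]+s*d[...,1];my=-s*d[...,0]+c*d[...,1];z=P[...,2]
    k=(z>100)&(z<114)&(mx>-130)&(mx<-80)&(abs(my)<30);print('lips',np.percentile(my[k],[2,98]).round(1))
    k=(z>100)&(z<114)&(my<-20)&(my>-60)&(abs(mx)<90); print('fixed rim',np.percentile(mx[k],[2,98]).round(1),np.percentile(my[k],[2,98]).round(1))
    for a in (-155,-145,-135,-125,-115,-105,-95):
        k=(z>50)&(z<88)&(mx>a)&(mx<a+10)&(abs(my)<45)
        if k.sum()>5:print(n,a,k.sum(),np.percentile(my[k],[3,97]).round(1),np.percentile(z[k],[5,95]).round(0))
E
python3 chk.py
```

```text
[ 516.06480535 -106.97301377  245.15269557] 43.44622937725411 [-6.85021921 -0.31160008 -0.93172106]
lips [-7.2 12.1]
fixed rim [-69.   69.5] [-48.3 -21.2]
top -125 7 [22.9 27.2] [65. 77.]
top -115 10 [20.6 28.1] [66. 79.]
top -105 16 [12.  28.6] [62. 86.]
top -95 24 [-22.7  29.5] [67. 82.]
lips [-10.1  11.2]
fixed rim [-69.1  67.4] [-50.9 -21.5]
scene -155 83 [-26.4  20.3] [56. 79.]
scene -145 83 [-25.5  22. ] [56. 79.]
scene -135 60 [-26.8  -1.3] [56. 81.]
scene -125 53 [-26.9  -7. ] [55. 83.]
scene -115 56 [-26.4  -7.1] [56. 85.]
scene -105 59 [-26.1  -7.2] [57. 87.]
scene -95 61 [-27.4  -7.7] [54. 86.]
```

Call:
{"method": "carry_out", "body": {
  "increments": [
    [[0, 0, 0], [-0.2, 0, -0.1], 0.505],
    [[0, 0, 0], [-0.4, 0, -0.2], 0.49],
    [[0, 0, 0], [-0.4, 0, -0.2], 0.475],
    [[0, 0, 0], [-0.4, 0, -0.2], 0.46],
    [[0, 0, 0], [-0.4, 0, -0.2], 0.46]
  ]
}}

```text
time_s: 15.7
ee_pos: [516.9, -107.4, 245.4]
ee_rot: [-89.9, -0.0, 104.5]
force: [-4.9, -0.3, -1.3]
gripper_width: 49.6
```

```bash
python3 chk.py
```

```text
[ 516.87461276 -107.40418491  245.4340799 ] 49.62479464295722 [-4.89485826 -0.26461286 -1.25181721]
lips [-7.6  7.6]
fixed rim [-67.8  68.4] [-47.8 -21.1]
top -115 9 [16.1 24.3] [66. 76.]
top -105 14 [10.  24.9] [53. 78.]
top -95 24 [-23.3  25.4] [69. 83.]
lips [-10.7   6.9]
fixed rim [-68.9  67.3] [-51.2 -21.6]
scene -155 82 [-27.3  18.9] [55. 79.]
scene -145 82 [-28.3  18.1] [59. 79.]
scene -135 58 [-28.1  -2. ] [57. 83.]
scene -125 57 [-27.5  -7.8] [55. 82.]
scene -115 60 [-27.5  -6.7] [56. 84.]
scene -105 56 [-27.1  -7. ] [56. 86.]
scene -95 63 [-26.9  -6.8] [54. 86.]
```

Call:
{"method": "carry_out", "body": {
  "increments": [
    [[0, 0, 0], [0, 0, -0.3], 0.445],
    [[0, 0, 0], [0, 0, -0.5], 0.43],
    [[0, 0, 0], [0, 0, -0.5], 0.42],
    [[0, 0, 0], [0, 0, -0.5], 0.41],
    [[0, 0, 0], [0, 0, -0.5], 0.41]
  ]
}}

```text
time_s: 16.22
ee_pos: [518.4, -107.3, 246.1]
ee_rot: [-90.1, 0.0, 104.5]
force: [-0.4, 0.4, 0.2]
gripper_width: 53.8
```

Call:
{"method": "carry_out", "body": {
  "increments": [
    [[0, 0, 0], [0, 0, 0], 0.39],
    [[0, 0, 0], [0, 0, 0], 0.37],
    [[0, 0, 0], [0, 0, 0], 0.35],
    [[0, 0, 0], [0, 0, 0], 0.33],
    [[0, 0, 0], [0, 0, 0], 0.33]
  ]
}}

```text
time_s: 16.63
ee_pos: [517.8, -107.2, 245.7]
ee_rot: [-90.0, -0.0, 104.5]
force: [-0.2, 1.2, 0.3]
gripper_width: 61.3
```

```bash
python3 chk.py
```

```text
[ 517.79407434 -107.23028585  245.72477732] 61.253884942249805 [-0.17500629  1.16828884  0.29348386]
lips [-7.   7.6]
fixed rim [-68.3  69.5] [-47.3 -21.2]
top -115 10 [16.9 24.8] [64. 82.]
top -105 15 [ 9.7 24.9] [50. 79.]
top -95 24 [-22.5  24.8] [65. 83.]
lips [-10.8   6.9]
fixed rim [-68.7  67.5] [-50.9 -22.1]
scene -155 83 [-26.5  20.4] [58. 78.]
scene -145 82 [-26.5  19. ] [55. 79.]
scene -135 60 [-27.1  -2.3] [56. 79.]
scene -125 58 [-27.1  -7. ] [55. 85.]
scene -115 60 [-26.9  -7.4] [55. 84.]
scene -105 55 [-26.8  -7.1] [56. 84.]
scene -95 59 [-27.2  -7.9] [55. 84.]
```

Call:
{"method": "carry_out", "body": {
  "increments": [
    [[0, 0, 0], [0, 0, 0], 0.2],
    [[0, 0, 0], [0, 0, 0], 0],
    [[0, 0, 0], [0, 0, 0], 0],
    [[0, 0, 0], [0, 0, 0], 0],
    [[0, 0, 0], [0, 0, 0], 0],
    [[0, 0, 0], [0, -10, 0], 0],
    [[0, 0, 0], [0, -30, 0], 0],
    [[0, 0, 0], [0, -60, 0], 0],
    [[0, 0, 0], [0, -90, 0], 0],
    [[0, 0, 0], [0, -120, 0], 0]
  ]
}}

```text
time_s: 17.57
ee_pos: [517.5, -107.2, 367.7]
ee_rot: [-90.0, -0.0, 104.5]
force: [-0.5, 0.8, 0.1]
gripper_width: 91.7
```

Call:
{"method": "carry_out", "body": {
  "increments": [
    [[0, 0, 0], [30, 0, 20], 0],
    [[0, 0, 0], [70, 0, 30], 0],
    [[0, 0, 0], [110, 0, 40], 0],
    [[0, 0, 0], [150, 0, 50], 0],
    [[0, 0, 0], [190, 0, 60], 0],
    [[0, 0, 0], [220, 0, 60], 0],
    [[0, 0, 0], [220, 0, 60], 0],
    [[0, 0, 0], [220, 0, 60], 0]
  ]
}}

```text
time_s: 18.23
ee_pos: [404.1, 91.7, 366.6]
ee_rot: [-90.1, 0.0, 104.7]
force: [-0.3, 0.8, -0.0]
gripper_width: 90.8
```

```bash
python3 chk.py; python3 - <<'E'
from h import *
g=load('top');f=load('scene')
a=cv2.resize(g['frame'][130:230,255:335],(480,600),interpolation=cv2.INTER_CUBIC)
cv2.imwrite('pics/t6.png',a)
E
```

```text
[404.13127929  91.70576883 366.60434078] 90.76313561589718 [-0.25530409  0.84902813 -0.02799945]
lips [-7.5  7.9]
fixed rim [-68.7  69.1] [-48.1 -21.1]
top -155 49 [-22.9  23.7] [64. 83.]
top -145 49 [-22.2  24.5] [70. 83.]
top -135 41 [-23.4  24.7] [62. 83.]
top -125 25 [-23.4  24.4] [52. 82.]
top -115 21 [-23.9  24.5] [63. 77.]
top -105 30 [-21.8  24.5] [58. 83.]
top -95 34 [-23.4  24.4] [65. 84.]
lips [-10.7   6.4]
fixed rim [-68.8  67.1] [-51.1 -21.4]
scene -155 86 [-26.8  20.2] [56. 79.]
scene -145 84 [-26.9  18.3] [56. 78.]
scene -135 55 [-27.   -4.6] [53. 79.]
scene -125 61 [-26.7  -7.3] [55. 86.]
scene -115 55 [-26.5  -6.9] [54. 82.]
scene -105 56 [-26.7  -6.4] [54. 85.]
scene -95 61 [-26.9  -7.3] [54. 83.]
```

View pics/t6.png

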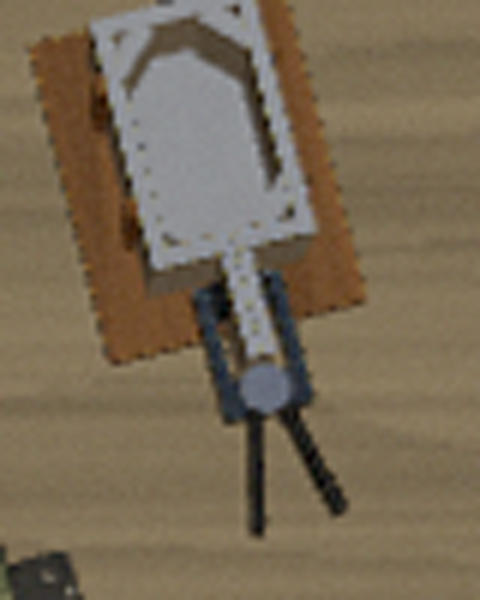

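```bash
python3 - <<'E'
from h import *
g=load('top')
cr=lambda u,v,s,o:((u+.5)/s-.5+o[0],(v+.5)/s-.5+o[1])
def mf(p):
    d=p[:2]-MO[:2];c,s=np.cos(MO[2]),np.sin(MO[2]);return (c*d[0]+s*d[1]).round(1),(-s*d[0]+c*d[1]).round(1)
print('barrel',[mf(pix2w(g,cr(266,388,6,(255,130)),z)) for z in (78,81)],'lip front',mf(pix2w(g,cr(259,362,6,(255,130)),107)))
P=cloud(g);d=P[...,:2]-MO[:2];c,s=np.cos(MO[2]),np.sin(MO[2]);mx=c*d[...,0]+s*d[...,1];my=-s*d[...,0]+c*d[...,1]
k=(abs(my)<9)&(mx>-155)&(mx<-132);print('barrel top z',np.median(P[...,2][k]))
hs=g['frame'][130:230,255:335].astype(int)
E
```

```text
barrel [(np.float64(-141.4), np.float64(-0.9)), (np.float64(-141.8), np.float64(-0.6))] lip front (np.float64(-130.5), np.float64(2.2))
barrel top z 78.77507586768203
```

```bash
python3 - <<'E'
from h import *
print(env.job_done(),env.state()['time_s'])
E
```

```text
the job is handed in; nothing more can be done
the job is handed in; nothing more can be done
```

The mould is shut, with the leftmost clamp holding both lips. I handed the job in at about 18 s of robot time, with the arm clear of everything. The hand-in gave no verdict.

**What I did**
- I pushed the movable half to its stop with closed fingers. The contact force peaked at about 7 N, and the half sprang back ajar as expected.
- I gripped the clamp's handles fully squeezed (17 mm) and pushed it in level from the front until the throat touched.
- I then let go in small steps while pressing forward with about 5–7 N.

**Last checks, from the camera images**

| Check | Measured | Target |
|---|---|---|
| Lips, across both | -7.5 to 7.9 mm | -8 to 8 mm when shut |
| Pivot behind the lips' front edge | about 13.5 mm | 8 to 18 mm |
| Pivot from the parting plane | about 1 mm | within 7 mm |
| Clamp underside height | about 49 mm | 28 to 68 mm |
| Mould position | no visible shift | within 20 mm |

- **Jaws:** The arms looked parallel on the lips, which fits a jaw angle of about 0.26 rad. I did not measure that angle, or the pinch force, directly.
- **Disagreements:** The two cameras differ by about 3 mm across the mould. My single-pixel reading of the lip's front edge came out 2.5 mm further forward than the mould fit. Using that reading, the pivot would be about 11 mm behind the edge, still within limits.
- **Other objects:** The arm kept clear of them and I felt no unexpected contact, but I did not measure their positions again at the end.

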